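# Lay down the flags of the empty bays

## Task

The sample tray has a row of white flags, and a flag should stand only where a jar still sits in the bay behind it. Run your fingertips lightly along the row from left to right and lay flat, one after the other, the flag of every empty bay, skipping over the flags in front of the two jars so that they stay upright. Only touch and push, pick nothing up, and leave the jars in their bays and the things around the tray where they are.

Things in the scene. Friction and masses are not known exactly. Their poses are not given: they have to be found in the camera images.
- tray: grey sample tray fixed to the desk, 108 (x) by 256 (y) mm; origin: centre of its underside; x axis away from the robot, y to the robot's left along the rows. Far side: block, top 10 mm above the desk, with five round bays 38 mm wide, 46 mm apart. Robot's side: dark steel rail, 20 mm wide, top 38 mm above the desk, with five white flags, each 58 mm straight in front of its bay
- flag1 (a joint): white flag 1 from the left (the leftmost): 24 mm wide across the rail, 3 mm thick, reaching 28 mm above its hinge pin. 0 = standing upright, it folds only to the robot's right, along the rail (tray's -y), to 1.5 rad = lying flat; stiff enough to stay wherever it is left; about 1 N pushes it over
- pin1 (a point): centre of flag 1's hinge pin, 44 mm above the desk; the knuckle round the pin reaches 3 mm above it (the steel lugs at its ends likewise)
- bay1 (a point): centre of the floor of bay 1, 7 mm above the desk, behind flag 1
- flag2 (a joint): white flag 2 from the left: 24 mm wide across the rail, 3 mm thick, reaching 28 mm above its hinge pin. 0 = standing upright, it folds only to the robot's right, along the rail (tray's -y), to 1.5 rad = lying flat; stiff enough to stay wherever it is left; about 1 N pushes it over
- pin2 (a point): centre of flag 2's hinge pin, 44 mm above the desk; the knuckle round the pin reaches 3 mm above it (the steel lugs at its ends likewise)
- bay2 (a point): centre of the floor of bay 2, 7 mm above the desk, behind flag 2
- flag3 (a joint): white flag 3 from the left: 24 mm wide across the rail, 3 mm thick, reaching 28 mm above its hinge pin. 0 = standing upright, it folds only to the robot's right, along the rail (tray's -y), to 1.5 rad = lying flat; stiff enough to stay wherever it is left; about 1 N pushes it over
- pin3 (a point): centre of flag 3's hinge pin, 44 mm above the desk; the knuckle round the pin reaches 3 mm above it (the steel lugs at its ends likewise)
- bay3 (a point): centre of the floor of bay 3, 7 mm above the desk, behind flag 3
- flag4 (a joint): white flag 4 from the left: 24 mm wide across the rail, 3 mm thick, reaching 28 mm above its hinge pin. 0 = standing upright, it folds only to the robot's right, along the rail (tray's -y), to 1.5 rad = lying flat; stiff enough to stay wherever it is left; about 1 N pushes it over
- pin4 (a point): centre of flag 4's hinge pin, 44 mm above the desk; the knuckle round the pin reaches 3 mm above it (the steel lugs at its ends likewise)
- bay4 (a point): centre of the floor of bay 4, 7 mm above the desk, behind flag 4
- flag5 (a joint): white flag 5 from the left (the rightmost): 24 mm wide across the rail, 3 mm thick, reaching 28 mm above its hinge pin. 0 = standing upright, it folds only to the robot's right, along the rail (tray's -y), to 1.5 rad = lying flat; stiff enough to stay wherever it is left; about 1 N pushes it over
- pin5 (a point): centre of flag 5's hinge pin, 44 mm above the desk; the knuckle round the pin reaches 3 mm above it (the steel lugs at its ends likewise)
- bay5 (a point): centre of the floor of bay 5, 7 mm above the desk, behind flag 5
- jar_a: small white jar with a cream ribbed lid, 30 mm wide, 36 mm high, standing loose in one of the bays; origin at the centre of its underside
- jar_b: small white jar with a blue ribbed lid, 28 mm wide, 42 mm high, standing loose in another bay; origin at the centre of its underside
- counter: bystander: white hand tally counter, 72x50x22 mm, in front of the tray; origin at its underside
- beaker: bystander: clear beaker, 66 mm wide, 83 mm high, behind the tray; origin at its underside
- cup: bystander: specimen cup with yellow screw lid, 60 mm wide, 70 mm high, behind and left of the tray; origin at its underside
- dropper: bystander: small brown bottle, 32 mm wide, 90 mm high, behind the tray; origin at its underside
- microscope: fixed obstacle left of the tray: binocular microscope, about 290 (x) by 245 (y) by 375 mm high; origin at its underside, roughly the middle of its foot; carry the hand over or round it. (A chair back also stands at the robot's right, before the desk: keep the elbow clear of it)
There are look-alikes about, which are no part of the job. There is more than one size of the jar_b; the one meant has the size given above.

How it is judged:
By the outcome, as a careful person would: the job done as asked, in the order asked, and still so for the second after the job is handed in, with the robot touching nothing.
It also fails if it takes over 45 s, if anything falls off the work surface, if the arm or the gripper's body presses on something with over 40 N, if the wrist force passes 120 N, or if a joint passes its speed limit or range.

## Robot

A 6-joint arm with a two-finger parallel gripper is mounted at the origin on a cart in front of the work surface, level with it; the furniture and walls round the work are solid. World frame = base frame: x ahead of the robot, y to its left, z up, the work surface at z = 0. Lengths are in m, angles in degrees, forces in N, time in s.
With the tool pointing down it reaches from about 0.4 to 0.825 m from the base axis. Payload 7 kg.
Tool frame: the origin (TCP) lies at the very end of the fingers, on their centre line; the grasp point (between the pads) lies 19 mm behind it; z points along the fingers, y is the direction in which the jaws open and shut (so a half turn about z gives the same grasp; the last joint's range is limited). The gripper opens to 88 mm and grips with 3 to 60 N. Pads are 19 mm wide; open, the fingers measure 130 mm over their backs; the gripper's body (78 mm by 193 mm) begins 47 mm behind the grasp point.
Start: joints at [-47.55, 20.546, 0.682, 0, -70.136, -16.507], TCP at [0.295, -0.607, 0.187] pointing down, gripper open.
Joint ranges: [-176.03, 176.03], [-82.01, 121.73], [-58.28, 71.71], [-173.87, 95.51], [-174.79, -0.11], [-173.66, 173.66]. Speed limits (degrees/s): [136.94, 136.94, 172.46, 180, 180, 180].

## Interface

Orientations are given as [roll, pitch, yaw] about the fixed x, y, z axes, in that order (R = Rz(yaw) Ry(pitch) Rx(roll)).
In Python, from cell import arm, eyes, spotter gives the robot as it stands.
- The arm moves only by the tool move_arm, never from a script. Its arguments are lists of equal length, an entry for each row: "fingers": the opening, from 0 (shut) to 1 (fully open); "slide": the shift along the world's x, y, z in m, a list of three; "rotation": the turn, a rotation vector about the world's x, y, z in degrees, a list of three. In form: {"fingers": [fingers, ...], "slide": [[dx, dy, dz], ...], "rotation": [[ax, ay, az], ...]}. A call has 1 to 12 rows; each row is the pose to reach, as a shift and turn from the pose commanded when the call began; what a row does not reach only later rows make up. A row lasts 1/12 s, in which the tool goes at most 41.7 mm and 7.16 degrees, less where a joint would pass 70% of its speed; a pose out of reach is approached as far as the arm can. A call with a gripper value outside its range is refused whole. The fingers move at their own pace and stop on an object; "newtons" is the grip in N (left out, the last holds). Time passes only in rows, so rows that repeat a pose let the fingers close. It gives the time, the measured TCP pose, the force and the opening at its end, in the units of the state.
- arm.get_obs(): the state, without advancing time (a new reading comes with each control period).
- eyes.snapshot(name): name is "scene" or "side" or "wrist"; returns (picture, depth): 420x560x3 uint8, red, green, blue; 420x560 float32, m along the optical axis (not along the pixel's ray), 0 where there is no reading.
- eyes.calibration(name): a dict with "fx", "fy", "cx", "cy" (pixels), "rvec" (rotation vector, rad) and "tvec" (3), from world to camera coordinates, as OpenCV has them; the wrist camera has in their place "hand_eye" (4x4, takes a point from camera to tool coordinates, whose origin is the TCP and whose axes are the flange's). Camera axes: x right, y down, z forward; pixel columns grow to the right and rows downward; lengths in m; the calibration is good to about 2 mm. A picture is of the moment at which its call begins: read the wrist's pose just before it. calibration takes no time and is no camera call.
- arm.job_done(): hands the job in, once; it reports no verdict.
Trained networks look in the newest picture that a camera, given by its name, has taken for a name from the list of things; names that differ only in an ending like _2 or _b are one class to them, and where a whole thing is asked for, a point or a joint stands for the part that bears it (a point fixed in the world has none). Each returns a list of dicts, best first, with "conf" (0 to 1); they miss things now and then, are a little off and sometimes report something else, mostly with a low value. They report only what shows in the picture. A call takes as long as a camera call. They do not tell look-alikes from the thing itself.
- spotter.spot_in(camera, thing): "location" ([column, row] in pixels, amid what is visible of it).
- spotter.place_of(camera, thing): "location" ([column, row] in pixels: a listed point, or the origin of a listed thing).
The state is a dict: "time": time; "joints": joint angles; "qvel": joint speeds; "joint_efforts": joint torques, N m; "ee_pos": TCP position; "tcp_rot": TCP orientation; "contact_force": force on the tool from outside, world axes, zero at the start; "ft_torque": the same for the moment, N m; "opening": opening from 0.0 (shut) to 1.0 (fully open).
Only numpy, scipy, OpenCV 4.12 (cv2) and the standard library are available. Lean on these libraries where they do the work, as an engineer would, in place of code of your own. Each camera call takes 0.05 s, during which the arm holds its last target.

## Working session

There is one attempt and no reset: what is moved stays moved. The work goes in short steps, Python scripts to look and compute and a tool call to move; the robot and the scene stay as the last step left them, time stands still between calls to the robot, and variables do not carry over. Pictures are saved under pics/ and viewed, and the job is handed in when it is done.

Besides the shell and the picture viewer there is one more tool, called after ">>>" by a JSON object that holds its "op" and its "data", one argument or row to a line. move_arm: Moves the arm, as the interface text tells. Its arguments: {"type":"object","properties":{"fingers":{"type":"array"},"slide":{"type":"array"},"rotation":{"type":"array"},"newtons":{"type":"number"}},"required":["fingers","slide","rotation"]}

```bash
mkdir -p pics; ls; python3 - <<'E'
from cell import arm, eyes, spotter
import cv2
o=arm.get_obs(); print(o)
for n in ["scene","side"]:
    p,d=eyes.snapshot(n); cv2.imwrite(f"pics/{n}0.png",p[:,:,::-1]); print(n,eyes.calibration(n))
E
```

```text
pics
{'time': 0.0, 'joints': array([-4.75511473e+01,  2.05892836e+01,  6.32325978e-01, -2.07050456e-02,
       -7.01335548e+01, -1.65061660e+01]), 'qvel': array([-0.06071473,  0.00253795, -0.01975398,  0.10409667,  0.00122389,
       -0.05256556]), 'joint_efforts': array([-1.56618033e-03, -5.82715523e+01,  2.93035895e+01,  6.99687347e+00,
        6.42518105e-03, -1.58084058e-04]), 'ee_pos': array([ 0.29501709, -0.60649882,  0.18613417]), 'tcp_rot': array([ 1.79907687e+02, -7.05695211e-03, -1.54064359e+02]), 'contact_force': array([-0.07914724, -0.13588945, -0.02336516]), 'ft_torque': array([ 0.02236622, -0.02105722,  0.04656043]), 'opening': 1.0022101588725585}
scene {'fx': 512.0245443534316, 'fy': 512.0245443534316, 'cx': 284.95265586574476, 'cy': 213.7528619852608, 'rvec': array([ 0.49834132,  2.47008822, -1.52589912]), 'tvec': array([0.56910823, 0.0483755 , 1.08899129])}
side {'fx': 523.3970353694551, 'fy': 523.3970353694551, 'cx': 278.67349303303143, 'cy': 203.67626482252263, 'rvec': array([ 1.11862312,  2.64885122, -0.64352946]), 'tvec': array([ 0.51787195, -0.17194879,  1.31029914])}
```

View pics/scene0.png

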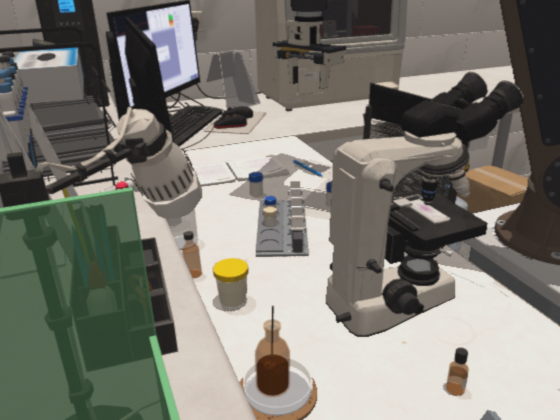

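View pics/side0.png

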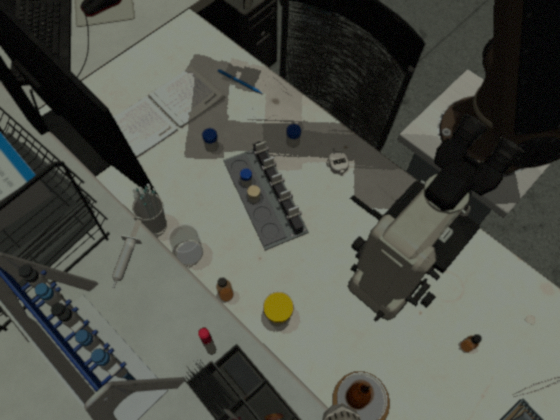

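```bash
cat > h.py <<'E'
import numpy as np, cv2
from cell import arm, eyes, spotter
def ext(n):
    c=eyes.calibration(n); K=np.array([[c['fx'],0,c['cx']],[0,c['fy'],c['cy']],[0,0,1]])
    return K,np.array(c['rvec'],float),np.array(c['tvec'],float)
def proj(n,P):
    K,r,t=ext(n); return cv2.projectPoints(np.array(P,float).reshape(-1,3),r,t,K,None)[0].reshape(-1,2)
def onz(n,uv,z):
    K,r,t=ext(n); R=cv2.Rodrigues(r)[0]; C=-R.T@t
    d=R.T@np.linalg.inv(K)@np.array([uv[0],uv[1],1.]); return C+d*(z-C[2])/d[2]
def wext(o):
    from scipy.spatial.transform import Rotation as Rr
    T=np.eye(4);T[:3,:3]=Rr.from_euler('xyz',o['tcp_rot'],degrees=True).as_matrix();T[:3,3]=o['ee_pos']
    c=eyes.calibration('wrist'); return np.array([[c['fx'],0,c['cx']],[0,c['fy'],c['cy']],[0,0,1]]),T@np.array(c['hand_eye'])
def wonz(o,uv,z):
    K,M=wext(o); d=M[:3,:3]@np.linalg.inv(K)@np.array([uv[0],uv[1],1.]); C=M[:3,3]; return C+d*(z-C[2])/d[2]
E
python3 - <<'E'
from h import *
z={'pin':.044,'bay':.007}
for n in ["scene","side"]:
    p,d=eyes.snapshot(n)
    for k in range(1,6):
        for t in ('pin','bay'):
            r=spotter.place_of(n,f'{t}{k}')[:2]
            print(n,t,k,[(np.round(q['location']),round(q['conf'],2),np.round(onz(n,q['location'],z[t])[:2],3)) for q in r])
    for t in ('jar_a','jar_b','tray','counter','beaker','cup','dropper','microscope'):
        r=spotter.place_of(n,t)[:4]
        print(n,t,[(np.round(q['location']),round(q['conf'],2),np.round(onz(n,q['location'],.007 if 'jar' in t else 0)[:2],3)) for q in r])
    b={'scene':(235,170,325,265),'side':(200,120,320,255)}[n]
    cv2.imwrite(f'pics/{n}1.png',cv2.resize(p[b[1]:b[3],b[0]:b[2],::-1],None,fx=4.4 if n=='side' else 6,fy=4.4 if n=='side' else 6,interpolation=cv2.INTER_CUBIC))
E
```

```text
scene pin 1 [(array([299., 208.]), 0.98, array([ 0.475, -0.259])), (array([294., 192.]), 0.87, array([ 0.45 , -0.345]))]
scene bay 1 [(array([270., 206.]), 0.91, array([ 0.503, -0.366])), (array([270., 215.]), 0.89, array([ 0.52 , -0.322]))]
scene pin 2 [(array([299., 208.]), 0.98, array([ 0.475, -0.259])), (array([294., 192.]), 0.87, array([ 0.45 , -0.345]))]
scene bay 2 [(array([270., 206.]), 0.91, array([ 0.503, -0.366])), (array([270., 215.]), 0.89, array([ 0.52 , -0.322]))]
scene pin 3 [(array([299., 208.]), 0.98, array([ 0.475, -0.259])), (array([294., 192.]), 0.87, array([ 0.45 , -0.345]))]
scene bay 3 [(array([270., 206.]), 0.91, array([ 0.503, -0.366])), (array([270., 215.]), 0.89, array([ 0.52 , -0.322]))]
scene pin 4 [(array([299., 208.]), 0.98, array([ 0.475, -0.259])), (array([294., 192.]), 0.87, array([ 0.45 , -0.345]))]
scene bay 4 [(array([270., 206.]), 0.91, array([ 0.503, -0.366])), (array([270., 215.]), 0.89, array([ 0.52 , -0.322]))]
scene pin 5 [(array([299., 208.]), 0.98, array([ 0.475, -0.259])), (array([294., 192.]), 0.87, array([ 0.45 , -0.345]))]
scene bay 5
[... 2389 characters left out ...]
 -0.459])), (array([255., 201.]), 0.63, array([ 0.537, -0.276])), (array([248., 180.]), 0.59, array([ 0.51 , -0.328]))]
side jar_b [(array([295., 143.]), 0.88, array([ 0.355, -0.32 ])), (array([212., 146.]), 0.86, array([ 0.504, -0.459])), (array([255., 201.]), 0.63, array([ 0.537, -0.276])), (array([248., 180.]), 0.59, array([ 0.51 , -0.328]))]
side tray [(array([246., 180.]), 0.71, array([ 0.51 , -0.333])), (array([265., 197.]), 0.57, array([ 0.511, -0.272]))]
side counter [(array([334., 164.]), 0.91, array([ 0.33 , -0.213]))]
side beaker [(array([191., 251.]), 0.56, array([ 0.721, -0.292]))]
side cup [(array([277., 318.]), 0.63, array([ 0.698, -0.051]))]
side dropper []
side microscope []
```

View pics/scene1.png

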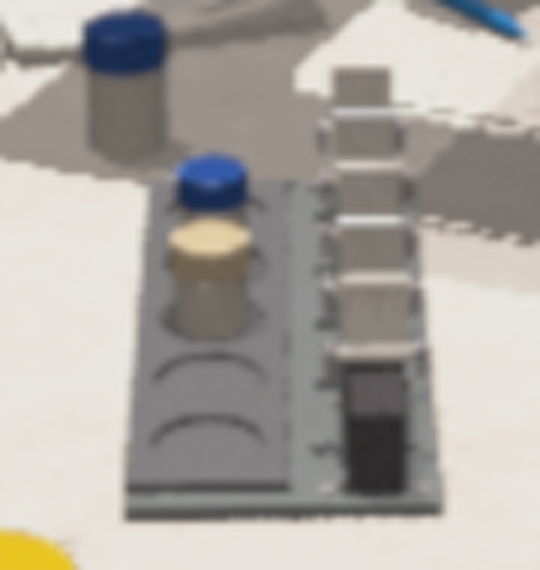

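View pics/side1.png

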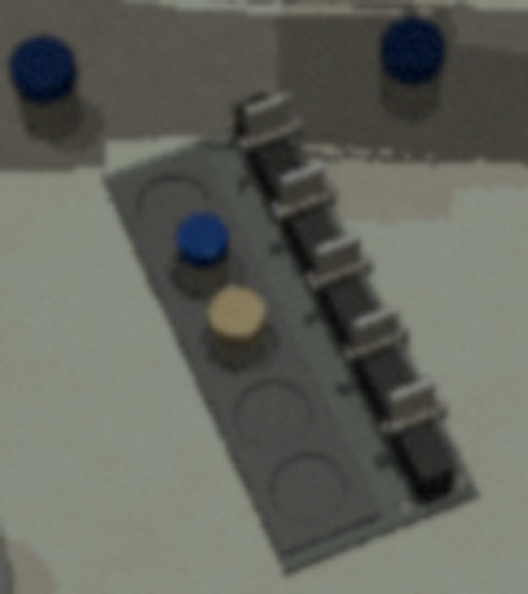

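```bash
python3 - <<'E'
from h import *
print(eyes.calibration('wrist')['hand_eye'])
g=[]
for n in ["scene","side"]:
    p,d=eyes.snapshot(n); K,r,t=ext(n); R=cv2.Rodrigues(r)[0]
    v,u=np.nonzero(d>0); z=d[v,u]; X=(np.linalg.inv(K)@np.c_[u,v,np.ones(len(u))].T)*z
    W=(R.T@(X-t[:,None])).T; g.append(W)
W=np.vstack(g)
# height map max, 4cm cells
xs=np.arange(.16,.96,.04); ys=np.arange(.2,-.72,-.04)
print('x\\y',*[f'{y:5.2f}' for y in ys])
for x in xs:
    print(f'{x:.2f}',*[ (lambda m: f'{int(1000*np.percentile(W[m,2],98)):5d}' if m.sum()>3 else '    .')((abs(W[:,0]-x)<.02)&(abs(W[:,1]-y)<.02)&(W[:,2]<.7)) for y in ys])
# tray outline via side corners
for uv in [(265.5,250),(308.6,232.5),(223.9,160.5)]: print(onz('side',uv,.005))
print(arm.get_obs()['time'])
E
```

```text
[[ 9.31761290e-04 -9.68663009e-01 -2.48376944e-01  6.66935479e-02]
 [ 9.99999566e-01  8.98895601e-04  2.45731211e-04 -1.13868284e-03]
 [-1.47657925e-05 -2.48377065e-01  9.68663426e-01 -1.97682707e-01]
 [ 0.00000000e+00  0.00000000e+00  0.00000000e+00  1.00000000e+00]]
x\y  0.20  0.16  0.12  0.08  0.04 -0.00 -0.04 -0.08 -0.12 -0.16 -0.20 -0.24 -0.28 -0.32 -0.36 -0.40 -0.44 -0.48 -0.52 -0.56 -0.60 -0.64 -0.68
0.16     .     3   335   405   263   348   433   449     3     3     .     .     .     .     .     .     .     .     .     .     .     .     .
0.20     .     .     .   452   527   437   508   508     .     .     .     .     .     .     .     .     .     .     .     .     .     .     .
0.24     3     3     1     1   564   567   551     3     3     3     4     3     3     4     4     4     4     4   334   335   370     4     4
0.28     3     3   369   372   368   563   567     4     4     4     5     4     4     4     4     4     4     4   335   439   405   308   298
0.32     3     3   370   373   373   374     3     4     4     4    24    22     4    54     5     4     4     5   31
[... 1588 characters left out ...]
 314   357
0.80   397   370   118   159   160   160   160   119   119   118   118   119   118   141   143   281   119   118   119   118   119   119   369
0.84   416   346   162   182   161   151   162   244   118   119   119   119   119   141   399   402   310   311   312   311   312   395   390
0.88   386     .     .   191   254   240   232   118   119   119   119   119   139   140   403   402   360   361   360   359   358   402     .
0.92     .     .     .   312   261   241   231   222   119   119   118   119   118   218   404   400   360   359   359   359   359   402     .
[ 0.60662984 -0.1741096   0.005     ]
[ 0.5088815  -0.13466297  0.005     ]
[ 0.51141099 -0.40962089  0.005     ]
2.1
```

>>> {"op": "move_arm", "data": {
  "fingers": [0,0,0,0,0,0,0,0,0,0,0,0],
  "slide": [
    [0.015,0.03,0.03],
    [0.03,0.06,0.05],
    [0.045,0.09,0.07],
    [0.065,0.12,0.08],
    [0.08,0.15,0.085],
    [0.095,0.18,0.085],
    [0.11,0.21,0.085],
    [0.13,0.245,0.085],
    [0.145,0.28,0.085],
    [0.16,0.31,0.085],
    [0.175,0.335,0.085],
    [0.175,0.335,0.085]
  ],
  "rotation": [
    [0,0,4],
    [0,0,8],
    [0,0,12],
    [0,0,16],
    [0,0,20],
    [0,0,24],
    [0,0,28],
    [0,0,32],
    [0,0,36],
    [0,0,40],
    [0,0,42],
    [0,0,42]
  ]
}}

```text
time: 3.1
ee_pos: [0.4723, -0.2684, 0.2723]
tcp_rot: [-179.9, 0.1, -111.7]
contact_force: [0.2, -0.5, -0.1]
opening: 0.152
```

>>> {"op": "move_arm", "data": {
  "fingers": [0,0],
  "slide": [
    [0,0,0],
    [0,0,0]
  ],
  "rotation": [
    [0,0,0],
    [0,0,0]
  ]
}}

```text
time: 3.27
ee_pos: [0.4703, -0.2719, 0.2722]
tcp_rot: [-180.0, -0.0, -112.0]
contact_force: [-0.1, 0.2, -0.1]
opening: 0.023
```

```bash
python3 - <<'E'
from h import *
o=arm.get_obs(); print(o['time'],o['ee_pos'],o['tcp_rot'],o['opening'],o['joints'])
p,d=eyes.snapshot('wrist'); np.savez('w1.npz',p=p,d=d,ee_pos=o['ee_pos'],tcp_rot=o['tcp_rot'])
cv2.imwrite('pics/w1.png',p[:,:,::-1])
for t,z in (('pin1',.044),('bay1',.007)):
    for q in spotter.place_of('wrist',t): print(t,np.round(q['location']),round(q['conf'],2),np.round(wonz(o,q['location'],z),4))
E
```

```text
3.2667 [ 0.47027402 -0.27190913  0.27218612] [-1.79994026e+02 -5.82869345e-03 -1.12033868e+02] 0.023269480924437303 [-9.35480206e+00  5.46783173e+00 -7.99832026e+00  7.19570127e-03
 -7.65292994e+01 -1.26807411e+01]
pin1 [277. 182.] 0.92 [ 0.4788 -0.2638  0.044 ]
pin1 [274. 142.] 0.88 [ 0.4641 -0.3082  0.044 ]
pin1 [277. 219.] 0.8 [ 0.496  -0.2208  0.044 ]
pin1 [274. 104.] 0.8 [ 0.448 -0.348  0.044]
pin1 [274. 255.] 0.6 [ 0.5171 -0.1777  0.044 ]
bay1 [228. 139.] 0.83 [ 0.5178 -0.3309  0.007 ]
bay1 [228. 105.] 0.82 [ 0.5014 -0.3691  0.007 ]
bay1 [234. 177.] 0.74 [ 0.531  -0.2844  0.007 ]
bay1 [235. 213.] 0.56 [ 0.5487 -0.2398  0.007 ]
```

View pics/w1.png

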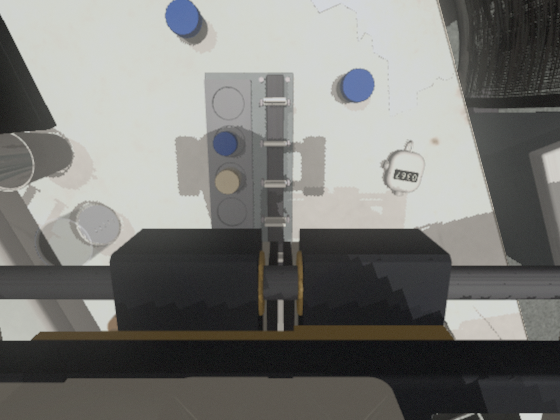

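```bash
python3 - <<'E'
from h import *
g=[]
for n in ["scene","side"]:
    p,d=eyes.snapshot(n); K,r,t=ext(n); R=cv2.Rodrigues(r)[0]
    if n=='side': cv2.imwrite('pics/side2.png',cv2.resize(p[100:320,240:500,::-1],None,fx=3,fy=2.7))
    v,u=np.nonzero(d>0); z=d[v,u]; X=(np.linalg.inv(K)@np.c_[u,v,np.ones(len(u))].T)*z
    g.append((R.T@(X-t[:,None])).T)
W=np.vstack(g)
for x in np.arange(.36,.56,.01):
    m=(abs(W[:,0]-x)<.005)&(W[:,2]>.08)&(W[:,2]<.25)&(W[:,1]>-.15)&(W[:,1]<.1)
    if m.sum()>3: 
        a=W[m]; print(round(x,2),m.sum(),'ymin',np.round(np.sort(a[:,1])[:6:2],3),'z there',np.round(a[np.argsort(a[:,1])[:3],2],3))
E
```

```text
0.36 293 ymin [-0.017 -0.017 -0.017] z there [0.167 0.167 0.169]
0.37 422 ymin [-0.026 -0.017 -0.016] z there [0.119 0.123 0.169]
0.38 312 ymin [-0.016 -0.016 -0.015] z there [0.167 0.168 0.168]
0.39 491 ymin [-0.016 -0.016 -0.015] z there [0.166 0.167 0.167]
0.4 640 ymin [-0.016 -0.016 -0.015] z there [0.165 0.168 0.169]
0.41 440 ymin [-0.017 -0.016 -0.015] z there [0.164 0.165 0.167]
0.42 359 ymin [-0.015 -0.014 -0.013] z there [0.166 0.168 0.167]
0.43 216 ymin [-0.015 -0.015 -0.014] z there [0.166 0.167 0.168]
0.44 72 ymin [-0.025 -0.015 -0.014] z there [0.173 0.172 0.165]
0.45 314 ymin [-0.084 -0.081 -0.079] z there [0.174 0.174 0.174]
0.46 566 ymin [-0.085 -0.083 -0.082] z there [0.17  0.173 0.175]
0.47 326 ymin [-0.036 -0.034 -0.031] z there [0.08  0.08  0.082]
0.48 99 ymin [-0.036 -0.035 -0.034] z there [0.081 0.082 0.086]
0.49 157 ymin [-0.036 -0.033 -0.033] z there [0.08  0.081 0.08 ]
0.5 75 ymin [-0.015 -0.014 -0.013] z there [0.083 0.088 0.09 ]
0.51 64 ymin [0.097 0.097 0.097] z there [0.083 0.081 0.099]
0.52 69 ymin [0.097 0.098 0.098] z there [0.107 0.092 0.108]
0.53 84 ymin [0.007 0.007 0.008] z there [0.221 0.199 0.176]
0.54 3229 ymin [0.007 0.007 0.008] z there [0.128 0.154 0.211]
0.55 1248 ymin [0.016 0.024 0.026] z there [0.124 0.131 0.128]
```

View pics/side2.png

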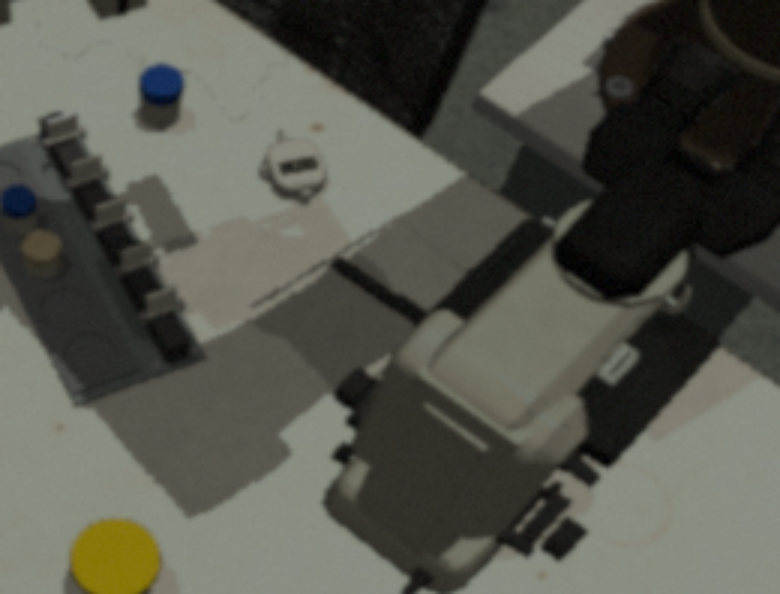

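>>> {"op": "move_arm", "data": {
  "fingers": [0,0,0,0,0,0],
  "slide": [
    [0.014,0.029,-0.02],
    [0.027,0.058,-0.05],
    [0.04,0.086,-0.08],
    [0.054,0.115,-0.11],
    [0.054,0.115,-0.135],
    [0.054,0.115,-0.135]
  ],
  "rotation": [
    [0,0,5],
    [0,0,10],
    [0,0,15],
    [0,0,17],
    [0,0,17],
    [0,0,17]
  ]
}}

```text
time: 4.02
ee_pos: [0.5211, -0.1556, 0.1315]
tcp_rot: [179.5, 0.0, -95.0]
contact_force: [-1.9, 0.1, -1.1]
opening: 0.007
```

```bash
python3 - <<'E'
from h import *
o=arm.get_obs(); print(o['time'],o['ee_pos'],o['tcp_rot'],o['contact_force'])
for n in ['scene','side']:
    p,d=eyes.snapshot(n); cv2.imwrite(f'pics/{n}3.png',p[:,:,::-1])
    print(n,proj(n,[o['ee_pos']]), proj(n,[[.448,-.085,.174]]))
E
```

```text
4.0167 [ 0.5210667  -0.15555394  0.13152349] [ 1.79492395e+02  2.44615453e-02 -9.50379596e+01] [-1.9309747   0.10249615 -1.0659913 ]
scene [[298.89444465 193.31035088]] [[351.4316684  180.00909619]]
side [[300.77410976 204.1733332 ]] [[353.26602311 192.91531622]]
```

View pics/scene3.png

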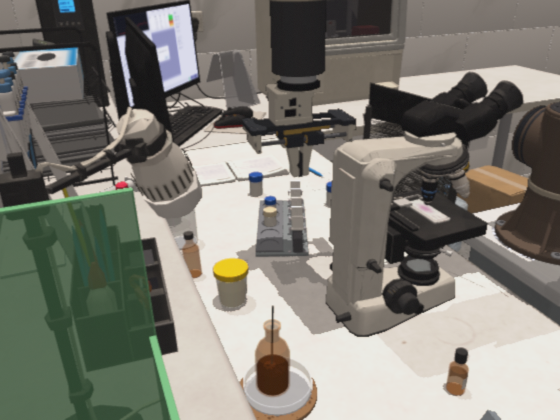

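View pics/side3.png

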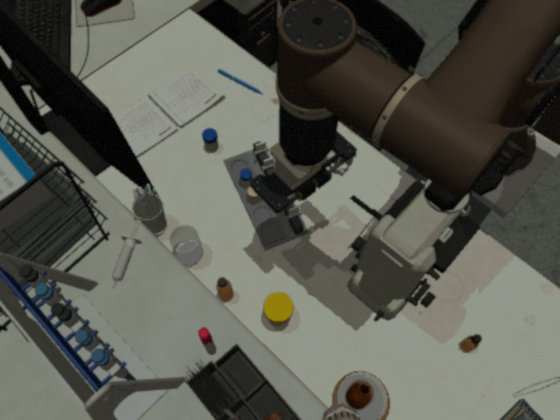

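```bash
python3 - <<'E'
from h import *
n='side';p,d=eyes.snapshot(n); K,r,t=ext(n); R=cv2.Rodrigues(r)[0]
for uv in [(400,100),(450,140),(480,160),(500,90),(360,70),(520,40),(316,20),(420,190),(440,150),(310,85),(330,150),(340,140),(320,165),(330,80),(345,95),(480,185)]:
    z=d[uv[1],uv[0]]; X=np.linalg.inv(K)@np.array([uv[0],uv[1],1])*z
    print(uv,np.round(R.T@(X-t),3))
n='scene';p,d=eyes.snapshot(n); K,r,t=ext(n); R=cv2.Rodrigues(r)[0]
for uv in [(250,127),(350,118),(300,165),(297,175),(303,175),(290,165),(310,165)]:
    z=d[uv[1],uv[0]]; X=np.linalg.inv(K)@np.array([uv[0],uv[1],1])*z
    print(uv,np.round(R.T@(X-t),3))
E
```

```text
(400, 100) [ 0.536 -0.016  0.599]
(450, 140) [0.538 0.057 0.595]
(480, 160) [0.535 0.096 0.593]
(500, 90) [0.466 0.063 0.624]
(360, 70) [ 0.532 -0.079  0.597]
(520, 40) [0.425 0.047 0.658]
(316, 20) [ 0.528 -0.156  0.621]
(420, 190) [0.347 0.004 0.169]
(440, 150) [0.548 0.055 0.584]
(310, 85) [ 0.567 -0.125  0.562]
(330, 150) [ 0.308 -0.248  0.002]
(340, 140) [ 0.438 -0.145  0.286]
(320, 165) [ 0.502 -0.136  0.283]
(330, 80) [ 0.556 -0.103  0.579]
(345, 95) [ 0.559 -0.076  0.577]
(480, 185) [0.369 0.095 0.328]
(250, 127) [ 0.622 -0.131  0.283]
(350, 118) [ 0.443 -0.11   0.282]
(300, 165) [ 0.523 -0.146  0.193]
(297, 175) [ 0.359 -0.534 -0.   ]
(303, 175) [ 0.344 -0.528 -0.   ]
(290, 165) [ 0.543 -0.147  0.196]
(310, 165) [ 0.294 -0.589 -0.   ]
```

>>> {"op": "move_arm", "data": {
  "fingers": [0,0,0,0,0],
  "slide": [
    [0,0,-0.02],
    [0,0,-0.04],
    [0,0,-0.057],
    [0,0,-0.057],
    [0,0,-0.057]
  ],
  "rotation": [
    [0,0,0],
    [0,0,0],
    [0,0,0],
    [0,0,0],
    [0,0,0]
  ]
}}

```text
time: 4.63
ee_pos: [0.5247, -0.1579, 0.0814]
tcp_rot: [-179.9, -0.0, -95.1]
contact_force: [0.0, -0.0, 1.2]
opening: 0.005
```

```bash
python3 - <<'E'
from h import *
o=arm.get_obs(); print(o['time'],o['ee_pos'],o['tcp_rot'],o['contact_force'])
for n,b in (('scene',(230,100,370,260)),('side',(230,110,360,250)),('wrist',(180,150,400,350))):
    p,d=eyes.snapshot(n); cv2.imwrite(f'pics/{n}4.png',cv2.resize(p[b[1]:b[3],b[0]:b[2],::-1],None,fx=3.6,fy=3.6,interpolation=cv2.INTER_CUBIC)[:600,:800])
E
```

```text
4.6333 [ 0.52468041 -0.15794328  0.08141873] [-1.79941133e+02 -1.87682125e-02 -9.51165911e+01] [ 0.02049839 -0.04395223  1.22129288]
```

View pics/scene4.png

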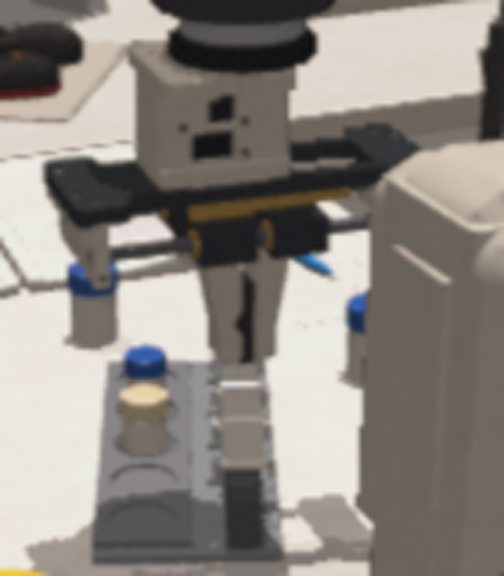

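View pics/side4.png

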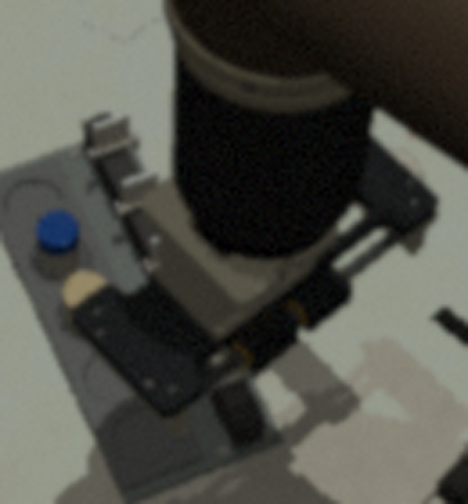

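View pics/wrist4.png

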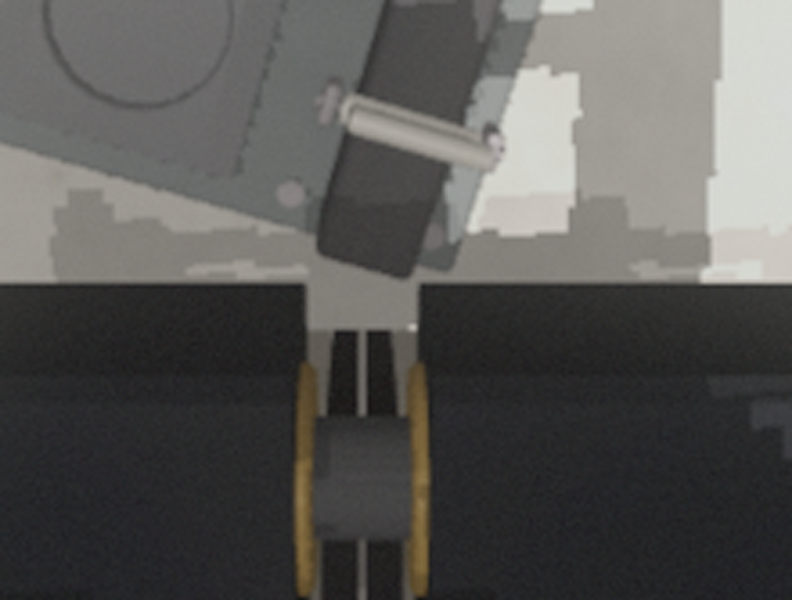

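```bash
python3 - <<'E'
from h import *
c=eyes.calibration('wrist'); print(c['fx'],c['cx'],c['cy'])
o=arm.get_obs(); K,M=wext(o)
def pw(P):
    X=np.linalg.inv(M)@np.r_[P,1]; u=K@X[:3]; return u[:2]/u[2]
T=M@np.linalg.inv(np.array(c['hand_eye']))
for x in (0,.0095):
  for z in (0,-.02,-.04,-.06):
    q=pw((T@np.array([x,0,z,1]))[:3]); print(x,z,q,(q-[180,150])*3.6)
for P in [(.5154,-.1785,.072),(.5154,-.1785,.044)]: q=pw(np.array(P)); print(P,q,(q-[180,150])*3.6)
E
```

```text
360.7481367833426 280.11675342341584 206.96132285251454
0 0 [280.74945014 235.29630473] [362.6980205  307.06669704]
0 -0.02 [280.81962326 247.69191228] [362.95064374 351.6908842 ]
0 -0.04 [280.90583411 262.92047589] [363.26100279 406.51371322]
0 -0.06 [281.01429003 282.07848142] [363.6514441  475.48253313]
0.0095 0 [280.77221343 219.49986751] [362.77996833 250.19952304]
0.0095 -0.02 [280.84563846 230.41184237] [363.04429847 289.48263252]
0.0095 -0.04 [280.93608138 243.85290899] [363.36989297 337.87047237]
0.0095 -0.06 [281.05023408 260.81757668] [363.78084269 398.94327605]
(0.5154, -0.1785, 0.072) [294.95351763 194.496028  ] [413.83266346 160.18570081]
(0.5154, -0.1785, 0.044) [293.40838659 185.43659006] [408.27019173 127.57172423]
```

>>> {"op": "move_arm", "data": {
  "fingers": [0,0,0,0,0,0,0,0,0,0,0],
  "slide": [
    [0,0,-0.013],
    [0,0,-0.025],
    [0,0,-0.025],
    [-0.003,-0.0075,-0.025],
    [-0.006,-0.015,-0.025],
    [-0.009,-0.022,-0.025],
    [-0.012,-0.0295,-0.025],
    [-0.0135,-0.0335,-0.0265],
    [-0.015,-0.037,-0.028],
    [-0.0165,-0.041,-0.03],
    [-0.0165,-0.041,-0.03]
  ],
  "rotation": [
    [0,0,0],
    [0,0,0],
    [0,0,0],
    [0,0,0],
    [0,0,0],
    [0,0,0],
    [0,0,0],
    [0,0,0],
    [0,0,0],
    [0,0,0],
    [0,0,0]
  ]
}}

```text
time: 5.7
ee_pos: [0.5071, -0.1986, 0.0496]
tcp_rot: [180.0, 0.0, -95.1]
contact_force: [0.3, 0.9, -0.8]
opening: 0.005
```

>>> {"op": "move_arm", "data": {
  "fingers": [0,0,0],
  "slide": [
    [0,0,-0.001],
    [0,0,-0.002],
    [0,0,-0.002]
  ],
  "rotation": [
    [0,0,0],
    [0,0,0],
    [0,0,0]
  ]
}}

```text
time: 5.95
ee_pos: [0.5078, -0.1978, 0.0478]
tcp_rot: [180.0, 0.0, -95.0]
contact_force: [0.2, 0.3, 0.0]
opening: 0.005
```

>>> {"op": "move_arm", "data": {
  "fingers": [0,0],
  "slide": [
    [0,0,-0.001],
    [0,0,-0.001]
  ],
  "rotation": [
    [0,0,0],
    [0,0,0]
  ]
}}

```text
time: 6.12
ee_pos: [0.5078, -0.1977, 0.0469]
tcp_rot: [180.0, 0.0, -95.0]
contact_force: [-1.0, 0.1, -0.0]
opening: 0.008
```

```bash
python3 - <<'E'
from h import *
o=arm.get_obs(); print(o['time'],o['ee_pos'],o['contact_force'])
for n,b in (('scene',(230,150,370,260)),('side',(230,110,360,250)),('wrist',(180,150,400,350))):
    p,d=eyes.snapshot(n); cv2.imwrite(f'pics/{n}5.png',cv2.resize(p[b[1]:b[3],b[0]:b[2],::-1],None,fx=3.6,fy=3.6,interpolation=cv2.INTER_CUBIC)[:600,:800])
E
```

```text
6.1167 [ 0.50779494 -0.19774339  0.04689293] [-1.0018754   0.06562431 -0.0377792 ]
```

View pics/scene5.png

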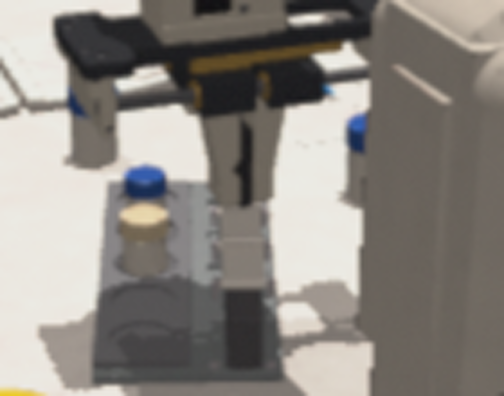

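View pics/wrist5.png

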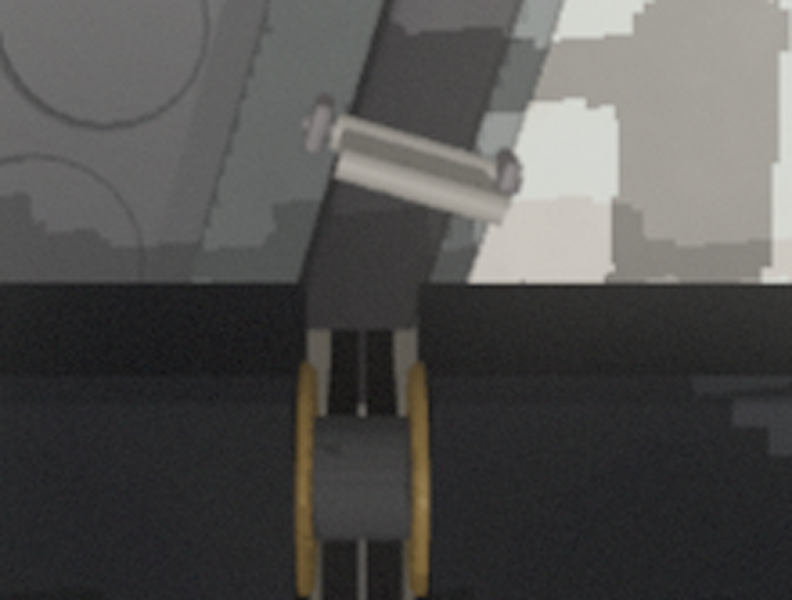

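```bash
python3 - <<'E'
from h import *
o=arm.get_obs()
for n in ('scene','side'):
    K,r,t=ext(n); R=cv2.Rodrigues(r)[0]; print(n,'C',-R.T@t)
    print('tcp',proj(n,[o['ee_pos']]))
    c=np.array([.4808,-.2637,.044]);v=np.array([.376,.9265,0])
    P=[c+(3-k)*.046*v for k in range(1,6)]
    print('pins',np.round(proj(n,P),1).tolist()); print('tops',np.round(proj(n,[p+[0,0,.028] for p in P]),1).tolist())
n='scene';p,d=eyes.snapshot(n); K,r,t=ext(n); R=cv2.Rodrigues(r)[0]
for v in range(180,260,4):
    u=298; z=d[v,u]; X=np.linalg.inv(K)@np.array([u,v,1])*z; print((u,v),np.round(R.T@(X-t),3),p[v,u])
cv2.imwrite('pics/scene6.png',cv2.resize(p[170:260,250:350,::-1],None,fx=6,fy=6))
E
```

```text
scene C [0.88387823 0.66392749 0.53859627]
tcp [[296.4173791  221.67133342]]
pins [[296.8, 227.7], [296.2, 217.4], [295.7, 207.9], [295.2, 199.0], [294.7, 190.8]]
tops [[296.8, 215.5], [296.2, 205.5], [295.7, 196.3], [295.2, 187.8], [294.7, 179.8]]
side C [0.91273942 0.14775673 1.07690124]
tcp [[289.06158825 206.15051837]]
pins [[293.0, 214.4], [284.5, 197.6], [276.2, 181.2], [268.2, 165.4], [260.5, 150.1]]
tops [[293.5, 208.7], [284.8, 191.5], [276.3, 175.0], [268.1, 158.9], [260.2, 143.4]]
(298, 180) [ 0.522 -0.158  0.158] [42 40 40]
(298, 184) [ 0.504 -0.198  0.131] [65 60 56]
(298, 188) [ 0.508 -0.189  0.127] [31 29 31]
(298, 192) [ 0.508 -0.19   0.117] [31 29 30]
(298, 196) [ 0.507 -0.192  0.108] [30 29 30]
(298, 200) [ 0.509 -0.188  0.101] [30 29 30]
(298, 204) [ 0.508 -0.189  0.092] [31 30 31]
(298, 208) [ 0.495 -0.218  0.067] [124 117 110]
(298, 212) [ 0.494 -0.22   0.056] [129 122 114]
(298, 216) [ 0.513 -0.177  0.071] [142 134 127]
(298, 220) [ 0.513 -0.177  0.062] [133 125 117]
(298, 224) [ 0.513 -0.177  0.053] [132 124 116]
(298, 228) [ 0.514 -0.175  0.045] [142 134 127]
(298, 232) [ 0.515 -0.173  0.037] [51 49 49]
(298, 236) [ 0.525 -0.151  0.041] [50 48 49]
(298, 240) [ 0.526 -0.147  0.034] [48 45 47]
(298, 244) [ 0.526 -0.148  0.024] [47 46 46]
(298, 248) [ 0.526 -0.149  0.015] [47 45 46]
(298, 252) [ 0.527 -0.147  0.007] [60 58 59]
(298, 256) [ 0.528 -0.143 -0.   ] [114 108 104]
```

View pics/scene6.png

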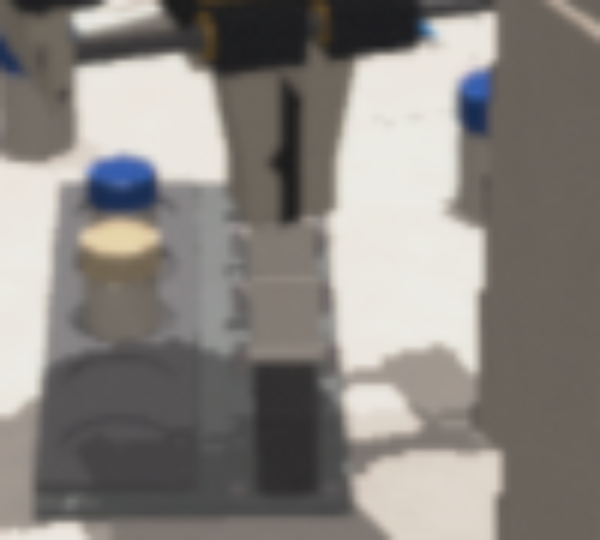

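View pics/side5.png

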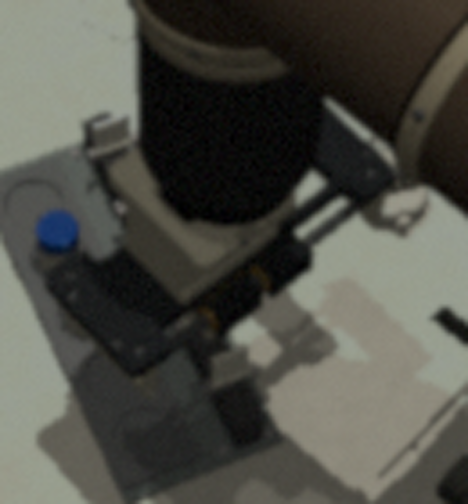

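>>> {"op": "move_arm", "data": {
  "fingers": [0,0,0,0,0,0,0],
  "slide": [
    [0.0,0.0,0.006],
    [0.007,0.018,0.006],
    [0.014,0.035,0.006],
    [0.0165,0.041,0.0],
    [0.0165,0.041,-0.015],
    [0.0165,0.041,-0.03],
    [0.0165,0.041,-0.03]
  ],
  "rotation": [
    [0,0,0],
    [0,0,0],
    [0,0,0],
    [0,0,0],
    [0,0,0],
    [0,0,0],
    [0,0,0]
  ]
}}

```text
time: 6.9
ee_pos: [0.5223, -0.1567, 0.0147]
tcp_rot: [179.8, 0.0, -95.1]
contact_force: [-1.3, 0.6, -0.5]
opening: 0.008
```

```bash
python3 - <<'E'
from h import *
o=arm.get_obs(); print(o['time'],o['ee_pos'],o['contact_force'])
n='scene';p,d=eyes.snapshot(n); K,r,t=ext(n); R=cv2.Rodrigues(r)[0]
cv2.imwrite('pics/scene7.png',cv2.resize(p[170:260,250:350,::-1],None,fx=6,fy=6))
for u in (293,298,303):
  for v in range(196,236,3):
    z=d[v,u]; X=np.linalg.inv(K)@np.array([u,v,1])*z; print((u,v),np.round(R.T@(X-t),3),end=' ')
  print()
p,d=eyes.snapshot('side'); cv2.imwrite('pics/side7.png',p[:,:,::-1])
E
```

```text
6.9 [ 0.5223059  -0.15669205  0.0147116 ] [-1.29244537  0.62199797 -0.45032745]
(293, 196) [ 0.546 -0.126  0.143] (293, 199) [ 0.55  -0.118  0.141] (293, 202) [ 0.549 -0.12   0.134] (293, 205) [ 0.549 -0.119  0.128] (293, 208) [ 0.538 -0.145  0.108] (293, 211) [ 0.538 -0.145  0.102] (293, 214) [ 0.538 -0.146  0.095] (293, 217) [ 0.538 -0.145  0.089] (293, 220) [ 0.538 -0.145  0.082] (293, 223) [ 0.537 -0.149  0.074] (293, 226) [ 0.536 -0.15   0.066] (293, 229) [ 0.538 -0.146  0.062] (293, 232) [ 0.525 -0.177  0.037] (293, 235) [ 0.53  -0.164  0.038] 
(298, 196) [ 0.538 -0.12   0.144] (298, 199) [ 0.54  -0.117  0.14 ] (298, 202) [ 0.541 -0.115  0.134] (298, 205) [ 0.539 -0.12   0.126] (298, 208) [ 0.523 -0.155  0.101] (298, 211) [ 0.526 -0.149  0.098] (298, 214) [ 0.526 -0.148  0.092] (298, 217) [ 0.527 -0.147  0.085] (298, 220) [ 0.526 -0.147  0.079] (298, 223) [ 0.527 -0.145  0.073] (298, 226) [ 0.527 -0.147  0.066] (298, 229) [ 0.527 -0.146  0.06 ] (298, 232) [ 0.516 -0.17   0.039] (298, 235) [ 0.52  -0.162  0.037] 
(303, 196) [ 0.524 -0.13   0.137] (303, 199) [ 0.526 -0.126  0.133] (303, 202) [ 0.518 -0.142  0.118] (303, 205) [ 0.517 -0.144  0.111] (303, 208) [ 0.517 -0.145  0.104] (303, 211) [ 0.517 -0.144  0.098] (303, 214) [ 0.516 -0.147  0.09 ] (303, 217) [ 0.516 -0.147  0.083] (303, 220) [ 0.516 -0.147  0.077] (303, 223) [ 0.517 -0.144  0.072] (303, 226) [ 0.516 -0.146  0.064] (303, 229) [ 0.516 -0.146  0.057] (303, 232) [ 0.483 -0.22   0.006] (303, 235) [ 0.488 -0.207  0.006]
```

View pics/scene7.png

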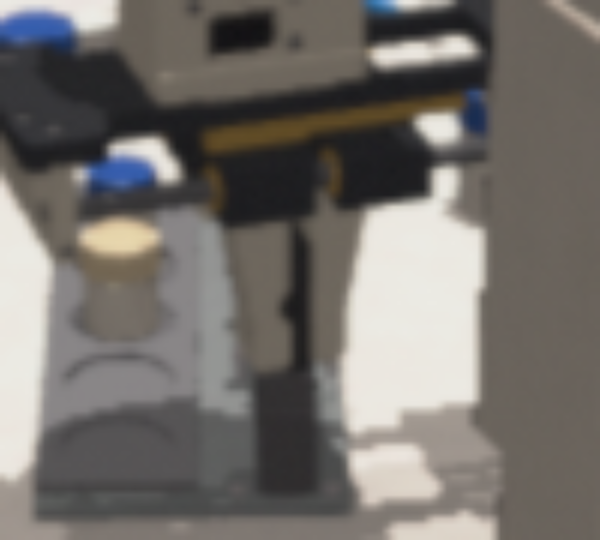

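View pics/side7.png

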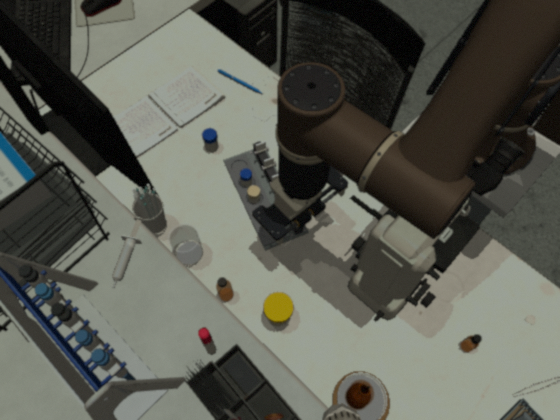

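```bash
python3 - <<'E'
from h import *
n='scene';p,d=eyes.snapshot(n); K,r,t=ext(n); R=cv2.Rodrigues(r)[0]
for (u,v) in [(254,192),(256,196),(258,200),(259,204),(261,208),(261,210),(261,212),(256,188),(262,200),(250,183),(266,190)]:
    z=d[v,u]; X=np.linalg.inv(K)@np.array([u,v,1])*z; print((u,v),np.round(R.T@(X-t),3),p[v,u])
o=arm.get_obs(); print(o['ee_pos'],o['contact_force'],o['time'])
E
```

```text
(254, 192) [ 0.621 -0.127  0.164] [47 47 50]
(256, 196) [ 0.618 -0.125  0.157] [39 38 39]
(258, 200) [ 0.614 -0.128  0.147] [109 102  93]
(259, 204) [ 0.613 -0.126  0.14 ] [110 103  93]
(261, 208) [ 0.61  -0.125  0.131] [112 106  96]
(261, 210) [ 0.609 -0.127  0.126] [97 92 85]
(261, 212) [ 0.609 -0.128  0.122] [111 105 101]
(256, 188) [ 0.612 -0.14   0.165] [55 55 57]
(262, 200) [ 0.511 -0.398  0.011] [156 150 144]
(250, 183) [ 0.614 -0.171  0.163] [56 56 58]
(266, 190) [ 0.598 -0.127  0.164] [50 50 53]
[ 0.5244729  -0.15718037  0.01753677] [ 1.01747456 -0.12137933  0.73062738] 7.05
```

>>> {"op": "move_arm", "data": {
  "fingers": [0,0,0,0,0,0,0,0,0],
  "slide": [
    [0,0,-0.002],
    [-0.003,-0.0075,-0.002],
    [-0.006,-0.015,-0.002],
    [-0.009,-0.022,-0.002],
    [-0.012,-0.0295,-0.002],
    [-0.0135,-0.0335,-0.0035],
    [-0.015,-0.037,-0.005],
    [-0.0165,-0.041,-0.007],
    [-0.0165,-0.041,-0.007]
  ],
  "rotation": [
    [0,0,0],
    [0,0,0],
    [0,0,0],
    [0,0,0],
    [0,0,0],
    [0,0,0],
    [0,0,0],
    [0,0,0],
    [0,0,0]
  ]
}}

```text
time: 7.8
ee_pos: [0.5071, -0.1987, 0.0096]
tcp_rot: [180.0, -0.0, -95.1]
contact_force: [0.0, -0.2, 0.3]
opening: 0.001
```

>>> {"op": "move_arm", "data": {
  "fingers": [0,0],
  "slide": [
    [0,0,-0.001],
    [0,0,-0.001]
  ],
  "rotation": [
    [0,0,0],
    [0,0,0]
  ]
}}

```text
time: 7.97
ee_pos: [0.5077, -0.198, 0.0088]
tcp_rot: [180.0, -0.0, -95.1]
contact_force: [0.8, -0.1, -0.1]
opening: 0.006
```

```bash
python3 - <<'E'
from h import *
o=arm.get_obs(); print(o['time'],o['ee_pos'],o['contact_force'])
for n,b in (('scene',(250,170,350,260)),('wrist',(180,150,300,250))):
    p,d=eyes.snapshot(n); cv2.imwrite(f'pics/{n}8.png',cv2.resize(p[b[1]:b[3],b[0]:b[2],::-1],None,fx=6,fy=6,interpolation=cv2.INTER_CUBIC))
E
```

```text
7.9667 [ 0.50766307 -0.19799979  0.00884968] [ 0.82293308 -0.11395318 -0.13853365]
```

View pics/scene8.png

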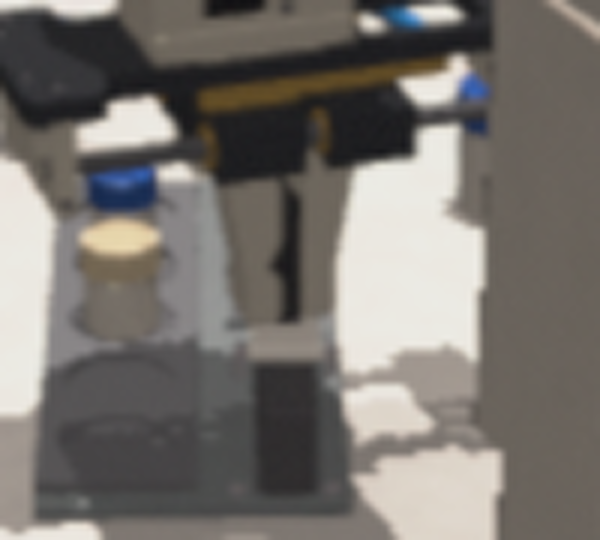

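View pics/wrist8.png

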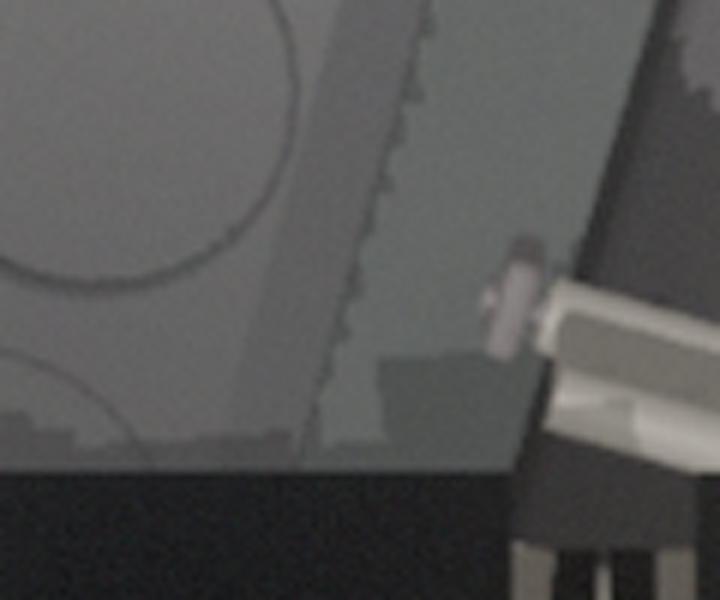

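>>> {"op": "move_arm", "data": {
  "fingers": [0,0],
  "slide": [
    [0,0,-0.001],
    [0,0,-0.001]
  ],
  "rotation": [
    [0,0,0],
    [0,0,0]
  ]
}}

```text
time: 8.23
ee_pos: [0.508, -0.1978, 0.0084]
tcp_rot: [-180.0, -0.0, -95.0]
contact_force: [-2.0, 0.5, 5.2]
opening: 0.007
```

>>> {"op": "move_arm", "data": {
  "fingers": [0,0],
  "slide": [
    [0,0,-0.001],
    [0,0,-0.001]
  ],
  "rotation": [
    [0,0,0],
    [0,0,0]
  ]
}}

```text
time: 8.4
ee_pos: [0.5081, -0.1979, 0.008]
tcp_rot: [-180.0, -0.0, -95.0]
contact_force: [-2.6, 2.1, 12.5]
opening: 0.008
```

>>> {"op": "move_arm", "data": {
  "fingers": [0,0,0,0,0],
  "slide": [
    [0,0,0.015],
    [0,0,0.033],
    [0,0,0.033],
    [0,0,0.033],
    [0,0,0.033]
  ],
  "rotation": [
    [0,0,0],
    [0,0,-6],
    [0,0,-12],
    [0,0,-17],
    [0,0,-17]
  ]
}}

```text
time: 8.82
ee_pos: [0.508, -0.1977, 0.0404]
tcp_rot: [-180.0, 0.0, -112.3]
contact_force: [0.8, -0.6, -1.0]
opening: 0.002
```

```bash
python3 - <<'E'
from h import *
o=arm.get_obs(); print(o['time'],o['ee_pos'],o['tcp_rot'],o['contact_force'])
n='scene';p,d=eyes.snapshot(n); K,r,t=ext(n); R=cv2.Rodrigues(r)[0]
b=(250,170,350,260); cv2.imwrite(f'pics/{n}9.png',cv2.resize(p[b[1]:b[3],b[0]:b[2],::-1],None,fx=6,fy=6,interpolation=cv2.INTER_CUBIC))
for v in range(208,236,2):
    u=297; z=d[v,u]; X=np.linalg.inv(K)@np.array([u,v,1])*z; print((u,v),np.round(R.T@(X-t),3),end=' ')
p,d=eyes.snapshot('wrist'); b=(220,130,340,250); cv2.imwrite(f'pics/wrist9.png',cv2.resize(p[b[1]:b[3],b[0]:b[2],::-1],None,fx=5,fy=5,interpolation=cv2.INTER_CUBIC))
E
```

```text
8.8167 [ 0.50802944 -0.1977048   0.04039016] [-1.79960481e+02  2.50552351e-02 -1.12268068e+02] [ 0.80060049 -0.58929466 -0.95041137]
(297, 208) [ 0.51  -0.189  0.083] (297, 210) [ 0.497 -0.219  0.062] (297, 212) [ 0.499 -0.216  0.06 ] (297, 214) [ 0.497 -0.22   0.053] (297, 216) [ 0.499 -0.216  0.05 ] (297, 218) [ 0.497 -0.22   0.043] (297, 220) [ 0.496 -0.221  0.037] (297, 222) [ 0.507 -0.196  0.047] (297, 224) [ 0.51  -0.189  0.046] (297, 226) [ 0.513 -0.183  0.045] (297, 228) [ 0.517 -0.174  0.046] (297, 230) [ 0.514 -0.181  0.037] (297, 232) [ 0.518 -0.172  0.038] (297, 234) [ 0.522 -0.164  0.038]
```

View pics/scene9.png

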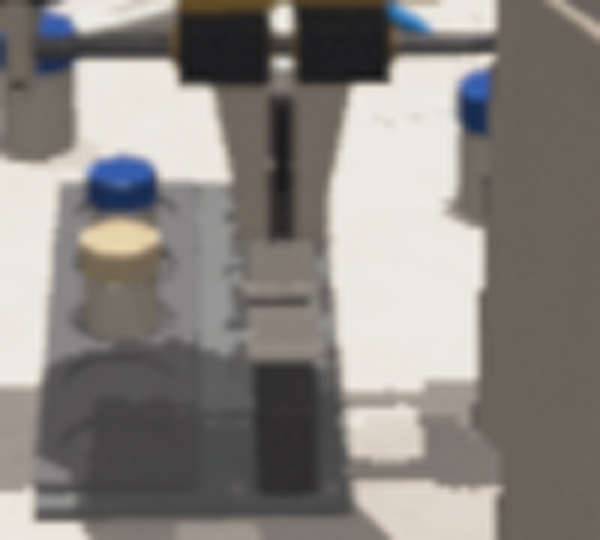

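View pics/wrist9.png

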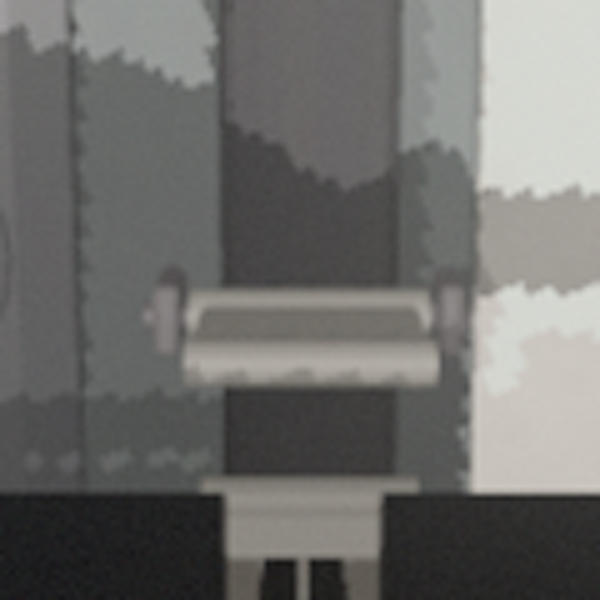

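>>> {"op": "move_arm", "data": {
  "fingers": [0,0,0,0,0,0,0,0,0,0,0,0],
  "slide": [
    [-0.001,-0.003,-0.012],
    [-0.002,-0.005,-0.025],
    [-0.002,-0.005,-0.025],
    [-0.005,-0.0125,-0.025],
    [-0.008,-0.02,-0.025],
    [-0.011,-0.027,-0.025],
    [-0.0135,-0.033,-0.025],
    [-0.015,-0.0365,-0.027],
    [-0.016,-0.0395,-0.029],
    [-0.017,-0.042,-0.031],
    [-0.017,-0.042,-0.032],
    [-0.017,-0.042,-0.033]
  ],
  "rotation": [
    [0,0,0],
    [0,0,0],
    [0,0,0],
    [0,0,0],
    [0,0,0],
    [0,0,0],
    [0,0,0],
    [0,0,0],
    [0,0,0],
    [0,0,0],
    [0,0,0],
    [0,0,0]
  ]
}}

```text
time: 9.92
ee_pos: [0.4908, -0.2407, 0.0078]
tcp_rot: [-180.0, -0.1, -112.0]
contact_force: [-4.8, -0.8, 16.0]
opening: 0.007
```

>>> {"op": "move_arm", "data": {
  "fingers": [0,0],
  "slide": [
    [0,0,-0.0005],
    [0,0,-0.0005]
  ],
  "rotation": [
    [0,0,0],
    [0,0,0]
  ]
}}

```text
time: 10.08
ee_pos: [0.4908, -0.2407, 0.0079]
tcp_rot: [-180.0, -0.1, -112.0]
contact_force: [-4.7, -1.6, 14.7]
opening: 0.002
```

>>> {"op": "move_arm", "data": {
  "fingers": [0,0,0,0,0,0,0],
  "slide": [
    [0,0,0.02],
    [0,0,0.05],
    [0,0,0.055],
    [-0.012,-0.03,0.055],
    [-0.024,-0.06,0.055],
    [-0.036,-0.0895,0.055],
    [-0.036,-0.0895,0.055]
  ],
  "rotation": [
    [0,0,0],
    [0,0,0],
    [0,0,0],
    [0,0,0],
    [0,0,0],
    [0,0,0],
    [0,0,0]
  ]
}}

```text
time: 10.67
ee_pos: [0.453, -0.3326, 0.0614]
tcp_rot: [180.0, -0.0, -112.2]
contact_force: [0.9, 0.5, 0.5]
opening: 0.006
```

```bash
python3 - <<'E'
from h import *
o=arm.get_obs(); print(o['time'],o['ee_pos'],o['tcp_rot'],o['contact_force'])
n='scene';p,d=eyes.snapshot(n)
b=(250,160,350,260); cv2.imwrite(f'pics/{n}10.png',cv2.resize(p[b[1]:b[3],b[0]:b[2],::-1],None,fx=6,fy=6,interpolation=cv2.INTER_CUBIC))
p,d=eyes.snapshot('wrist'); b=(190,110,350,250); cv2.imwrite(f'pics/wrist10.png',cv2.resize(p[b[1]:b[3],b[0]:b[2],::-1],None,fx=4,fy=4,interpolation=cv2.INTER_CUBIC))
K,M=wext(o)
for P in [(.4462,-.3489,.044),(.4462,-.3489,.072)]:
    X=np.linalg.inv(M)@np.r_[P,1]; u=K@X[:3]; print((u[:2]/u[2]-[190,110])*4)
E
```

```text
10.6667 [ 0.45304651 -0.33257605  0.0613906 ] [ 1.79979136e+02 -2.62379613e-02 -1.12183435e+02] [0.85508219 0.51408835 0.54450876]
[365.99187069 353.4025086 ]
[366.86575314 400.33780929]
```

View pics/scene10.png

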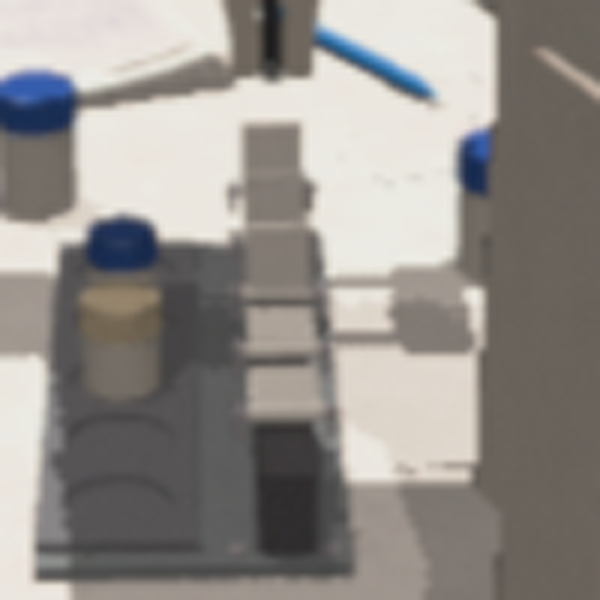

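View pics/wrist10.png

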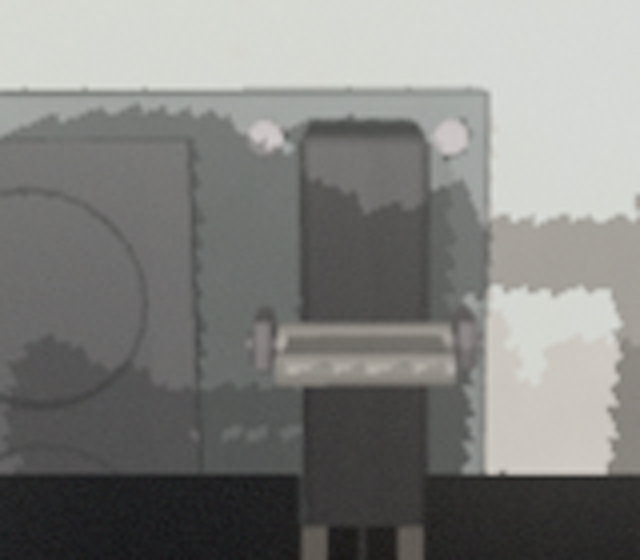

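>>> {"op": "move_arm", "data": {
  "fingers": [0,0,0,0,0,0,0,0,0,0,0,0],
  "slide": [
    [0,0,-0.02],
    [0,0,-0.04],
    [0,0,-0.0465],
    [0,0,-0.0465],
    [-0.003,-0.0075,-0.0465],
    [-0.006,-0.015,-0.0465],
    [-0.009,-0.022,-0.0465],
    [-0.012,-0.0295,-0.0465],
    [-0.014,-0.0345,-0.049],
    [-0.016,-0.039,-0.0515],
    [-0.0165,-0.0405,-0.0535],
    [-0.0165,-0.0405,-0.0545]
  ],
  "rotation": [
    [0,0,0],
    [0,0,0],
    [0,0,0],
    [0,0,0],
    [0,0,0],
    [0,0,0],
    [0,0,0],
    [0,0,0],
    [0,0,0],
    [0,0,0],
    [0,0,0],
    [0,0,0]
  ]
}}

```text
time: 11.77
ee_pos: [0.4382, -0.3708, 0.0078]
tcp_rot: [-180.0, -0.0, -112.1]
contact_force: [-4.2, 3.4, 17.2]
opening: 0.004
```

>>> {"op": "move_arm", "data": {
  "fingers": [0,0],
  "slide": [
    [0,0,-0.0005],
    [0,0,-0.0005]
  ],
  "rotation": [
    [0,0,0],
    [0,0,0]
  ]
}}

```text
time: 11.93
ee_pos: [0.4382, -0.3707, 0.0079]
tcp_rot: [-180.0, -0.1, -112.0]
contact_force: [-3.3, 1.6, 14.8]
opening: 0.004
```

Lift clear and move off to check.

>>> {"op": "move_arm", "data": {
  "fingers": [0,0,0,0,0,0,0,0,0,0],
  "slide": [
    [0,0,0.02],
    [0,0,0.05],
    [0,0,0.09],
    [0,0,0.13],
    [0,0,0.17],
    [0,-0.02,0.2],
    [0,-0.05,0.22],
    [0,-0.08,0.22],
    [0,-0.08,0.22],
    [0,-0.08,0.22]
  ],
  "rotation": [
    [0,0,0],
    [0,0,0],
    [0,0,0],
    [0,0,0],
    [0,0,0],
    [0,0,0],
    [0,0,0],
    [0,0,0],
    [0,0,0],
    [0,0,0]
  ]
}}

```text
time: 12.77
ee_pos: [0.4377, -0.4509, 0.2257]
tcp_rot: [179.9, 0.0, -112.2]
contact_force: [0.0, 0.4, -0.9]
opening: 0.002
```

```bash
python3 - <<'E'
from h import *
o=arm.get_obs(); print(o['time'],o['ee_pos'],o['tcp_rot'],o['contact_force'])
for n,b in (('scene',(240,160,340,260)),('side',(200,110,330,250))):
    p,d=eyes.snapshot(n); K,r,t=ext(n); R=cv2.Rodrigues(r)[0]
    cv2.imwrite(f'pics/{n}11.png',cv2.resize(p[b[1]:b[3],b[0]:b[2],::-1],None,fx=4.2,fy=4.2,interpolation=cv2.INTER_CUBIC))
    v,u=np.nonzero(d>0); X=(np.linalg.inv(K)@np.c_[u,v,np.ones(len(u))].T)*d[v,u]
    W=(R.T@(X-t[:,None])).T
    c=np.array([.4808,-.2637]);e=np.array([.376,.9265]);f=np.array([.9265,-.376])
    L=(W[:,:2]-c)@e; X_=(W[:,:2]-c)@f
    for k in range(1,6):
        s=(3-k)*.046
        for lo,hi in ((-.030,-.018),(-.015,-.006),(-.005,.008)):
            m=(abs(X_)<.008)&(L>s+lo)&(L<s+hi)&(W[:,2]<.12)&(W[:,2]>.03)
            print(n,k,lo,m.sum(),np.round([np.median(W[m,2]),W[m,2].max()],3) if m.any() else '')
p,d=eyes.snapshot('wrist'); cv2.imwrite('pics/wrist11.png',p[:,:,::-1])
E
```

```text
12.7667 [ 0.43765704 -0.45093127  0.22568086] [ 1.79936888e+02  2.23812618e-02 -1.12186810e+02] [ 0.0015736   0.37290983 -0.89154518]
scene 1 -0.03 14 [0.047 0.048]
scene 1 -0.015 18 [0.046 0.048]
scene 1 -0.005 53 [0.043 0.048]
scene 2 -0.03 14 [0.046 0.048]
scene 2 -0.015 16 [0.046 0.047]
scene 2 -0.005 35 [0.044 0.048]
scene 3 -0.03 0 
scene 3 -0.015 0 
scene 3 -0.005 97 [0.056 0.071]
scene 4 -0.03 0 
scene 4 -0.015 0 
scene 4 -0.005 62 [0.062 0.073]
scene 5 -0.03 14 [0.046 0.049]
scene 5 -0.015 0 
scene 5 -0.005 0 
side 1 -0.03 29 [0.047 0.052]
side 1 -0.015 24 [0.047 0.05 ]
side 1 -0.005 48 [0.045 0.05 ]
side 2 -0.03 27 [0.046 0.051]
side 2 -0.015 23 [0.046 0.051]
side 2 -0.005 49 [0.045 0.051]
side 3 -0.03 25 [0.038 0.042]
side 3 -0.015 2 [0.037 0.039]
side 3 -0.005 80 [0.052 0.074]
side 4 -0.03 23 [0.039 0.043]
side 4 -0.015 2 [0.037 0.039]
side 4 -0.005 79 [0.052 0.074]
side 5 -0.03 23 [0.047 0.052]
side 5 -0.015 21 [0.047 0.052]
side 5 -0.005 45 [0.041 0.052]
```

View pics/scene11.png

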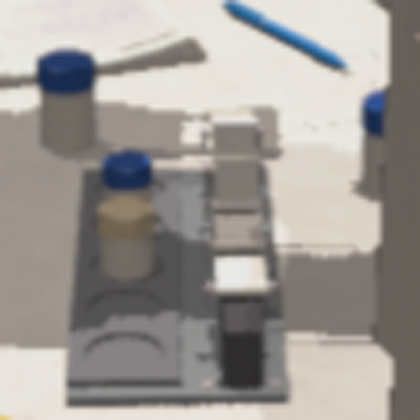

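View pics/side11.png

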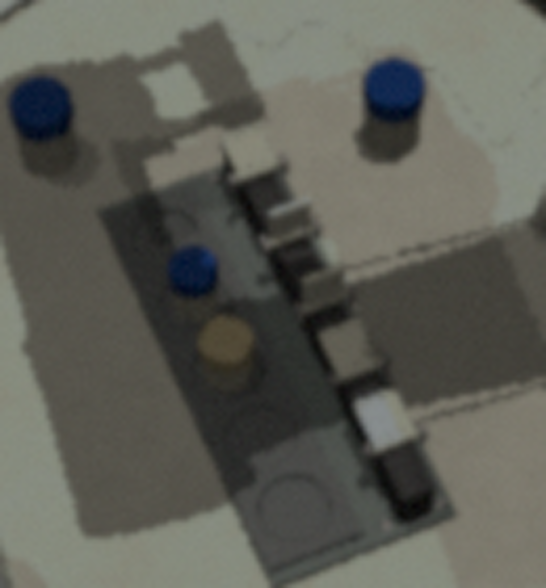

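View pics/wrist11.png

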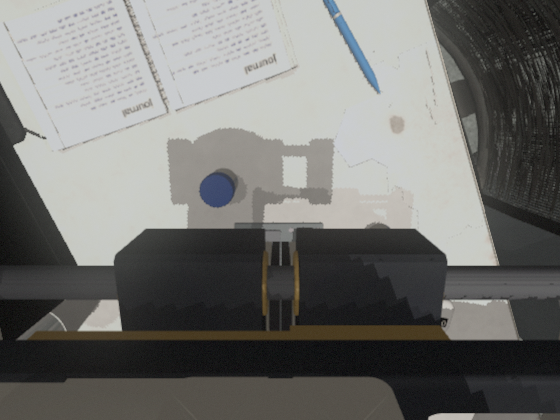

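Flags 1, 2 and 5 lie flat, with their surfaces at 46–47 mm along their whole length. Flags 3 and 4 still stand, at 71–74 mm, in front of the cream and blue jars, and both jars are in their bays. I'm handing in.

```bash
python3 - <<'E'
from cell import arm
print(arm.job_done(), arm.get_obs()['time'])
E
```

```text
the job is handed in; nothing more can be done
the job is handed in; nothing more can be done
```

I laid flat flags 1, 2 and 5, in that order, and handed the job in about 13 s into the 45 s allowed. Flags 3 and 4 are still upright; I lifted the fingers over them.

- **Flags:** in the last side and scene pictures, flags 1, 2 and 5 show a flat surface about 46–47 mm above the desk. The scene depth did not cover the middle of flag 5, but the side depth did. Flags 3 and 4 still reach 71–74 mm.
- **Jars and surroundings:** the cream jar is still in bay 3 and the blue jar in bay 4. In the last pictures I saw no sign that anything round the tray had moved, but I did not re-measure each item.
- **Forces:** the highest reading between moves was about 17 N, when pressing flag 5 onto its stop. After lifting away, the force was about zero and the gripper stood clear of everything.

**Fingertip mismatch:** the fingertips end about 39–40 mm short of the stated TCP. My first pass over flag 1 therefore went above it and touched nothing. I measured the gap from the scene depth, moved back and repeated the sweep lower.

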